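# Change the incubator gas over to the full bottle

## Robot

A 7-joint arm with a two-finger parallel gripper is mounted at the origin on the work surface. World frame = base frame: x ahead of the robot, y to its left, z up, the work surface at z = 0. Lengths are in m, angles in rad, forces in N, time in s.
With the tool pointing down it reaches from about 0.425 to 0.825 m from the base axis. Payload 3.6 kg.
Tool frame: the origin (TCP) lies midway between the tips of the shut fingers; the grasp point (between the pads) lies 19 mm behind it; z points along the fingers, y is the line along which they close (so a half turn about z gives the same grasp; the last joint's range is limited). The gripper opens to 93 mm and grips with 3 to 60 N. Pads are 15 mm wide; open, the fingers measure 128 mm over their backs; the gripper's body (75 mm by 188 mm) begins 65 mm behind the grasp point.
Start: joints at [1.079, 0.615, -0.013, 1.423, 0.008, 1.103, -0.04], TCP at [0.292, -0.581, 0.219] pointing down, gripper open.
Joint ranges: [-3.12, 3.12], [-0.3, 2.06], [-1.34, 1.32], [0.26, 2.42], [-1.36, 4.5], [0.01, 1.98], [-2.84, 2.84]. Speed limits (rad/s): [2.79, 2.79, 3.14, 3.14, 3.14, 3.14, 3.14].

## Interface

Orientations are given as a unit quaternion [w, x, y, z].
In Python, from station import ctrl gives the robot as it stands. The module is installed in compiled form; this text tells all that it offers.
- The arm moves only by the tool drive_tool, never from a script. Its argument "rows" is a list of rows, each a list of 3 entries, a list of its own where there are three numbers: the opening, from 0 (shut) to 1 (fully open), then the shift along the tool's x, y, z as a fraction of full scale, then the turn about the tool's z as a fraction of full scale. A call has 1 to 10 rows; each row is the pose to reach, as a shift and turn from the pose commanded when the call began, along the tool's axes at that moment, turning the shorter way round; what a row does not reach only later rows make up. Full scale, the value 1, is 0.08 m for a shift and 2 pi rad for a turn. A row lasts 1/10 s, in which the tool goes at most 50 mm and 8.59 degrees, less where a joint would pass 70% of its speed; a pose out of reach is approached as far as the arm can. A call with a number of a shift or a turn outside -1 to 1 is refused whole. A call with a gripper value outside its range is refused whole. The fingers move at their own pace and stop on an object; "grip_force" is the grip in N (left out, the last holds). Time passes only in rows, so rows that repeat a pose let the fingers close. It gives the time, the measured TCP pose, the force, the opening and the grip force at its end, in the units of the state.
- ctrl.get_obs(): the state, without advancing time (a new reading comes with each control period).
- ctrl.get_image(name): name is "side" or "top"; returns the picture (480x640x3 uint8, blue, green, red); there is no depth.
- ctrl.camera_model(name): a dict with "fx", "fy", "cx", "cy" (pixels), "distortion" ([k1, k2, p1, p2, k3] as OpenCV has them; the pictures are not rectified), "rvec" (rotation vector, rad) and "tvec" (3), from world to camera coordinates, as OpenCV has them. Camera axes: x right, y down, z forward; pixel columns grow to the right and rows downward; lengths in m; the calibration is good to about 2 mm. A picture is of the moment at which its call begins. camera_model takes no time and is no camera call.
- ctrl.sign_off(): hands the job in; it is judged then, once.
The state is a dict: "t": time; "joint_positions": joint angles; "joint_vel": joint speeds; "effort": joint torques, N m; "eef_pos": TCP position; "tcp_rot": TCP orientation; "force": force on the tool from outside, world axes, zero at the start; "moment": the same for the moment, N m; "finger_gap": opening from 0.0 (shut) to 1.0 (fully open); "finger_force": force on a finger pad.
Only numpy, scipy, OpenCV 4.12 (cv2) and the standard library are available. Lean on these libraries where they do the work, as an engineer would, in place of code of your own. Each camera call takes 0.05 s, during which the arm holds its last target. There are 200 camera calls.

## Task

The gas bottle feeding the microscope's incubator is nearly empty (gauge in the red), so change over to the full one (gauge in the green): with a fingertip against the side of its yellow lever, push the empty bottle's ball valve fully shut (lever square across its pipe), and only then push the full bottle's lever fully open (in line with its pipe). Push the levers without gripping them or leaning hard on their stops, leave the blue outlet lever open as it is, and do not move anything lying or standing around.

Things in the scene. Friction and masses are not known exactly. Their poses are not given: they have to be found in the camera images.
- panel: Gas change-over panel: white base plate 300 x 540 x 8 mm fixed on the bench. Origin on the bench; x along the two bottle lines away from the robot, y left, z up. The lines lie at y = +80 and -80 mm (which bottle is on which side varies), pipes 52 mm high. The cross pipe is at x = -120 mm with the outlet valve at y = -155 mm and an upright purple filter (50 mm wide, 195 mm high) at y = -300 mm.
- empty_lever (a joint): Yellow ball-valve lever of the nearly empty bottle's line (gauge needle in the red), open or partly open at the start. 0 rad = fully shut: square across its pipe, pointing to +y of panel. 1.571 = fully open: along its pipe, pointing to -x of panel. Grows anticlockwise seen from above; solid stops at both ends. Stiff (0.22 N m, about 3 N at the sleeve), stays where left.
- empty_lever_stem (a point): Point on the vertical stem axis of the empty bottle's ball valve, 98 mm above the bench (the lever sleeve's mid-height). x axis along the lever to its tip, z up. The stem's nut is 97 mm high, the pipe and valve body under the lever at most 71 mm. A round gauge, face up, 50 mm wide and 108 mm high, stands 75 mm from the stem towards +x of panel.
- empty_lever_sleeve (a point): Middle of the empty lever's yellow sleeve, 75 mm from the stem axis and 98 mm above the bench. x axis along the lever to its tip, z up. The sleeve reaches from 45 to 115 mm from the stem axis, 20 mm wide, 11 mm thick (underside 92, top 104 mm above the bench), free space at its sides.
- full_lever (a joint): Yellow ball-valve lever of the full bottle's line (gauge needle in the green), shut at the start. 0 rad = fully shut: square across its pipe, pointing to +y of panel. 1.571 = fully open: along its pipe, pointing to -x of panel. Grows anticlockwise seen from above; solid stops at both ends. Stiff (0.22 N m, about 3 N at the sleeve), stays where left.
- full_lever_stem (a point): Point on the vertical stem axis of the full bottle's ball valve, 98 mm above the bench (the lever sleeve's mid-height). x axis along the lever to its tip, z up. The stem's nut is 97 mm high, the pipe and valve body under the lever at most 71 mm. A round gauge, face up, 50 mm wide and 108 mm high, stands 75 mm from the stem towards +x of panel.
- full_lever_sleeve (a point): Middle of the full lever's yellow sleeve, 75 mm from the stem axis and 98 mm above the bench. x axis along the lever to its tip, z up. The sleeve reaches from 45 to 115 mm from the stem axis, 20 mm wide, 11 mm thick (underside 92, top 104 mm above the bench), free space at its sides.
- outlet_lever (a joint): Blue lever of the outlet valve on the cross pipe, open, to be left alone: 1.571 = fully open, lever along the cross pipe pointing to the panel's right (-y); 0 = shut.
- outlet_lever_sleeve (a point): Middle of the outlet lever's blue sleeve, 75 mm from the stem axis and 98 mm above the bench. x axis along the lever to its tip, z up. The sleeve reaches from 45 to 115 mm from the stem axis, 20 mm wide, 11 mm thick (underside 92, top 104 mm above the bench).
- wrench_mid (a point): Middle of an open-ended spanner, 150 mm long, lying on the base plate between the two bottle lines. Loose; to be left alone.
- fitting_mid (a point): Middle of a loose brass pipe fitting, 28 mm across and 31 mm tall, standing on the base plate. Loose; to be left alone.
- leak_spray_mid (a point): Middle of a white bottle, 52 mm across and 130 mm tall, standing to the left of the panel. Loose; to be left alone.
- dish_mid (a point): Middle of a small round clear culture dish with a lid, 60 mm across, 15 mm tall, lying on the tip box. Loose; to be left alone.
- tip_box_mid (a point): Middle of a blue box of pipette tips with a pale lid, 85 x 120 x 64 mm, standing on the base plate. Loose; to be left alone.
- beaker_mid (a point): Middle of a small clear glass beaker, 62 mm across and 75 mm tall. Loose; to be left alone.
- marker_mid (a point): Middle of a white and red marker pen 130 mm long, lying on the base plate. Loose; to be left alone.

How it is judged:
On the way, in this order (a step that is already met when the one before it is completed fails the run):
1. the empty bottle's valve is fully shut while the full bottle's valve is still shut (value of joint empty_lever below 0.09 rad and value of joint full_lever below 0.15 rad), for 0.2 s.
2. the full bottle's valve is fully open, the empty one still shut (value of joint full_lever above 1.48 rad and value of joint empty_lever below 0.09 rad), for 0.2 s.
At the end, for the whole second after the job is handed in: The empty bottle's lever is within 0.09 rad (5 degrees) of fully shut, the full bottle's lever within 0.09 rad of fully open, both at rest; the outlet lever is within 0.12 rad of open; every loose thing is within 30 mm of where it was and still upright (all of step 2 and value of joint outlet_lever above 1.45 rad and not (velocity of joint any of empty_lever, full_lever above 0.05 rad/s or velocity of joint any of empty_lever, full_lever below -0.05 rad/s) and not (distance of wrench_mid from where it was at the start of the episode above 0.03 m) and not (distance of fitting_mid from where it was at the start of the episode above 0.03 m or angle between fitting_mid's own z axis and vertical above 0.35 rad) and not (distance of leak_spray_mid from where it was at the start of the episode above 0.03 m or angle between leak_spray_mid's own z axis and vertical above 0.35 rad) and not (distance of dish_mid from where it was at the start of the episode above 0.03 m or angle between dish_mid's own z axis and vertical above 0.35 rad) and not (distance of tip_box_mid from where it was at the start of the episode above 0.03 m or angle between tip_box_mid's own z axis and vertical above 0.35 rad) and not (distance of beaker_mid from where it was at the start of the episode above 0.03 m or angle between beaker_mid's own z axis and vertical above 0.35 rad) and not (distance of marker_mid from where it was at the start of the episode above 0.03 m)); the robot touches nothing.
It fails at once if both bottles' valves are open at once (each more than 0.25 rad) (value of joint each of empty_lever, full_lever above 0.25 rad).
It fails at once if a lever is gripped between the fingers instead of pushed ((contact force between empty_lever and the fingers above 1 N and x of the grasp point in the frame of empty_lever_sleeve between -0.06 and 0.045 m and y of the grasp point in the frame of empty_lever_sleeve between -0.009 and 0.009 m and z of the grasp point in the frame of empty_lever_sleeve between -0.03 and 0.021 m) or (contact force between full_lever and the fingers above 1 N and x of the grasp point in the frame of full_lever_sleeve between -0.06 and 0.045 m and y of the grasp point in the frame of full_lever_sleeve between -0.009 and 0.009 m and z of the grasp point in the frame of full_lever_sleeve between -0.03 and 0.021 m) or (contact force between outlet_lever and the fingers above 1 N and x of the grasp point in the frame of outlet_lever_sleeve between -0.06 and 0.045 m and y of the grasp point in the frame of outlet_lever_sleeve between -0.009 and 0.009 m and z of the grasp point in the frame of outlet_lever_sleeve between -0.03 and 0.021 m)).
It fails at once if a lever is loaded with more than 60 N (contact force between any of empty_lever, full_lever, outlet_lever and anything else above 60 N).
It fails at once if the outlet valve is turned more than 0.2 rad towards shut (value of joint outlet_lever below 1.35 rad).
It fails at once if something loose is moved more than 30 mm, tipped, or lifted more than 15 mm (distance of wrench_mid from where it was at the start of the episode above 0.03 m or (distance of fitting_mid from where it was at the start of the episode above 0.03 m or angle between fitting_mid's own z axis and vertical above 0.35 rad) or (distance of leak_spray_mid from where it was at the start of the episode above 0.03 m or angle between leak_spray_mid's own z axis and vertical above 0.35 rad) or (distance of dish_mid from where it was at the start of the episode above 0.03 m or angle between dish_mid's own z axis and vertical above 0.35 rad) or (distance of tip_box_mid from where it was at the start of the episode above 0.03 m or angle between tip_box_mid's own z axis and vertical above 0.35 rad) or (distance of beaker_mid from where it was at the start of the episode above 0.03 m or angle between beaker_mid's own z axis and vertical above 0.35 rad) or distance of marker_mid from where it was at the start of the episode above 0.03 m or height (world z) of wrench_mid above 0.027 m or height (world z) of fitting_mid above 0.038 m or height (world z) of leak_spray_mid above 0.08 m or height (world z) of dish_mid above 0.094 m or height (world z) of tip_box_mid above 0.055 m or height (world z) of beaker_mid above 0.052 m or height (world z) of marker_mid above 0.03 m).
It also fails if it takes over 64 s, if anything falls off the work surface, if the arm or the gripper's body presses on something with over 40 N, if the wrist force passes 120 N, or if a joint passes its speed limit or range.

## Working session

There is one attempt and no reset: what is moved stays moved. The work goes in short steps, Python scripts to look and compute and a tool call to move; the robot and the scene stay as the last step left them, time stands still between calls to the robot, and variables do not carry over. Pictures are saved under pics/ and viewed, at most 10 in all, crops included, and the job is handed in when it is done.

Besides the shell and the picture viewer there is one more tool, called in YAML: its name, and indented under it one key for each argument. drive_tool: Moves the arm, as the interface text tells. Shift numbers are shares of 0.08 m and turn numbers shares of 2 pi rad, none past 1 either way. Its arguments: {"type":"object","properties":{"rows":{"type":"array"},"grip_force":{"type":"number"}},"required":["rows"]}

```bash
mkdir -p pics; cat > h.py <<'E'
import cv2, numpy as np
from station import ctrl
def cam(n):
    m=ctrl.camera_model(n); K=np.array([[m['fx'],0,m['cx']],[0,m['fy'],m['cy']],[0,0,1.]])
    return K,np.array(m['distortion'],float),np.array(m['rvec'],float).reshape(3),np.array(m['tvec'],float).reshape(3)
def ray(n,uv):
    K,d,r,t=cam(n); R=cv2.Rodrigues(r)[0]
    p=cv2.undistortPoints(np.array([[uv]],float),K,d)[0,0]
    return -R.T@t, R.T@np.array([p[0],p[1],1])
def onz(n,uv,z):
    o,v=ray(n,uv); return o+v*(z-o[2])/v[2]
def proj(n,P):
    K,d,r,t=cam(n); return cv2.projectPoints(np.array(P,float).reshape(-1,1,3),r,t,K,d)[0].reshape(-1,2)
E
python3 - <<'E'
from h import *
for n in('top','side'):
    cv2.imwrite(f'pics/{n}0.png',ctrl.get_image(n)); o=ray(n,(320,240)); print(n,o)
print({k:np.round(v,3) for k,v in ctrl.get_obs().items()})
E
```

```text
top (array([0.31133676, 0.00719018, 0.94396789]), array([ 0.21721714, -0.00398231, -0.97621832]))
side (array([0.45354199, 0.55395492, 0.77237205]), array([ 0.03993927, -0.65038514, -0.75874507]))
{'t': np.float64(0.1), 'joint_positions': array([ 1.079,  0.616, -0.013,  1.425,  0.008,  1.103, -0.04 ]), 'joint_vel': array([-0.001, -0.002, -0.001, -0.003, -0.   ,  0.001, -0.001]), 'effort': array([ 1.0000e-03, -4.6004e+01,  2.1000e-01, -1.6624e+01, -6.1000e-02,
        1.7000e-02,  0.0000e+00]), 'eef_pos': array([ 0.292, -0.58 ,  0.218]), 'tcp_rot': array([-0.001,  0.973,  0.231, -0.   ]), 'force': array([-0.117,  0.752, -0.177]), 'moment': array([-0.026,  0.002, -0.012]), 'finger_force': np.float64(0.0), 'finger_gap': np.float64(0.998)}
```

View pics/top0.png

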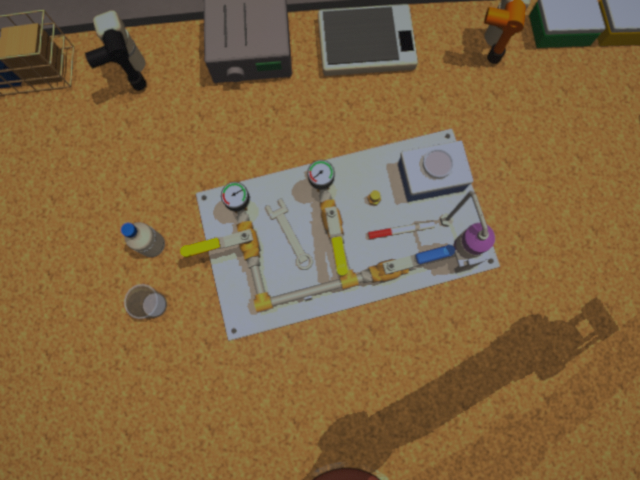

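View pics/side0.png

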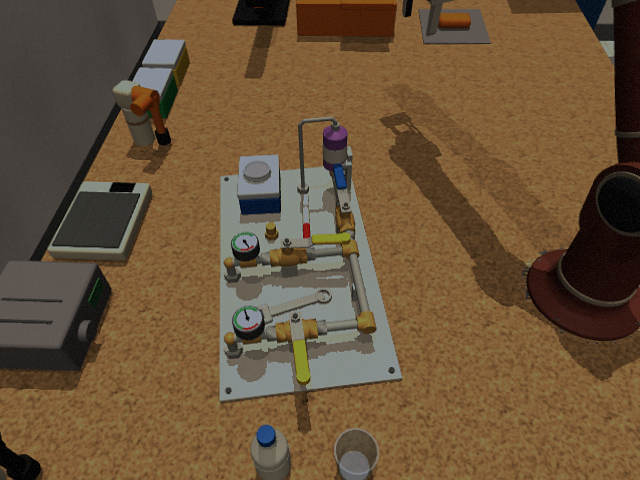

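Top view: the left lever (200,247) is shut across its pipe, and the right lever (338,255) is open along its pipe. The gauges are at (236,195) and (321,174), the blue lever at (433,255) and the purple filter at (478,238). I'll zoom in on the gauges and measure the levers.

```bash
python3 - <<'E'
from h import *
t=cv2.imread('pics/top0.png'); s=cv2.imread('pics/side0.png')
a=cv2.resize(t[150:220,210:350],None,fx=5,fy=4,interpolation=2)
b=cv2.resize(s[225:345,220:360],None,fx=5,fy=2,interpolation=2)
cv2.imwrite('pics/g.png',np.vstack([a,b]))
def yel(n,im,reg):
    hsv=cv2.cvtColor(im,cv2.COLOR_BGR2HSV)
    m=cv2.inRange(hsv,(26,190,90),(34,255,255))
    c,_=cv2.findContours(m,0,2)
    for k in sorted(c,key=cv2.contourArea)[-3:]:
        r=cv2.minAreaRect(k); bp=cv2.boxPoints(r)
        print(n,cv2.contourArea(k),np.round(r[0],1),np.round(r[1],1),'P',np.round(onz(n,r[0],.102),4))
        e=sorted([(np.hypot(*(bp[i]-bp[(i+1)%4])),i) for i in range(4)])[:2]
        mids=[(bp[i]+bp[(i+1)%4])/2 for _,i in e]; print('  ends',[np.round(onz(n,q,.102)[:2],4) for q in mids])
yel('top',t,0); yel('side',s,0)
# plate corner screws (z .008)
for uv in [(204,198),(449,137),(493,262),(234,331)]: print('scr',np.round(onz('top',uv,.008),4))
for nm,uv,z in [('stemL',(247,238),.098),('stemR',(331,213),.098),('gL',(236,195),.108),('gR',(321,174),.108),('filt',(480,234),.195),('tube',(445,220),.01),('outstem',(391,266),.098),('fit',(375,197),.03),('dish',(437,163),.085),('spray',(130,230),.13),('beaker',(140,302),.0)]: print(nm,np.round(onz('top',uv,z),4))
for nm,uv,z in [('filtS',(335,130),.195),('fitS',(271,228),.039),('gLs',(249,322),.108),('gRs',(245,247),.108),('stemLs',(296,318),.098),('stemRs',(287,242),.098)]: print(nm,np.round(onz('side',uv,z),4))
E
```

```text
top 300.0 [339.2 255.6] [37.8  9.4] P [ 0.4683 -0.0272  0.102 ]
  ends [array([ 0.5017, -0.0243]), array([ 0.4353, -0.03  ])]
top 357.5 [199.3 247.5] [11.4 39.7] P [0.5026 0.2152 0.102 ]
  ends [array([0.508 , 0.1809]), array([0.4973, 0.2496])]
side 0.0 [331.5 235. ] [3. 0.] P [ 0.4686 -0.0335  0.102 ]
  ends [array([ 0.4659, -0.0336]), array([ 0.4713, -0.0334])]
side 0.0 [348.5 237. ] [6. 1.] P [ 0.4379 -0.03    0.102 ]
  ends [array([ 0.438 , -0.0372]), array([ 0.4378, -0.0228])]
side 2.5 [316.9 235.4] [ 3.4 11.7] P [ 0.495  -0.0314  0.102 ]
  ends [array([ 0.4852, -0.0367]), array([ 0.5046, -0.0262])]
scr [0.6238 0.2267 0.008 ]
scr [ 0.7139 -0.2777  0.008 ]
scr [ 0.4485 -0.3276  0.008 ]
scr [0.3587 0.1779 0.008 ]
stemL [0.5137 0.1314 0.098 ]
stemR [ 0.5469 -0.0196  0.098 ]
gL [0.5911 0.146  0.108 ]
gR [ 0.6177 -0.0075  0.108 ]
filt [ 0.467  -0.2469  0.195 ]
tube [ 0.5391 -0.2443  0.01  ]
outstem [ 0.4434 -0.1154  0.098 ]
fit [ 0.5909 -0.1093  0.03  ]
dish [ 0.6307 -0.2243  0.085 ]
spray [0.5368 0.3281 0.13  ]
beaker [0.4277 0.3594 0.    ]
filtS [ 0.4694 -0.2171  0.195 ]
fitS [ 0.5921 -0.1022  0.039 ]
gLs [0.5908 0.1578 0.108 ]
gRs [0.6198 0.0063 0.108 ]
stemLs [0.519  0.1411 0.098 ]
stemRs [ 0.5482 -0.0168  0.098 ]
```

View pics/g.png

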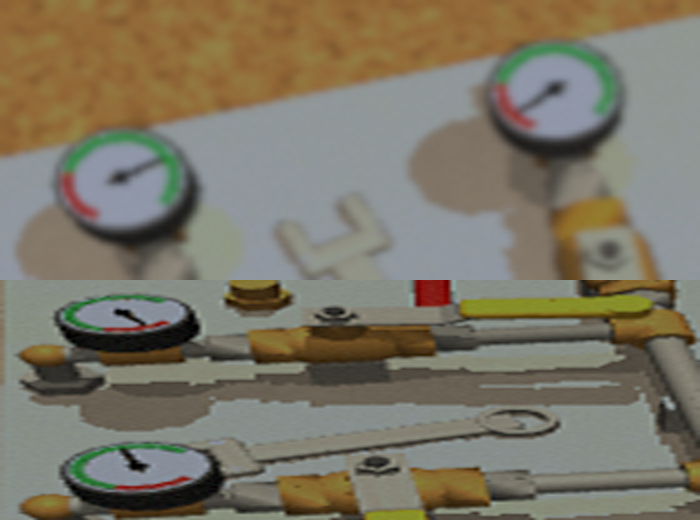

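The right gauge (321,174) has its needle in the red, so that is the empty bottle. Its lever is nearly fully open, about 1.48 rad. The left gauge is green, so that is the full bottle, shut. From the sleeves, the stems are about (0.544,-0.020) and (0.516,0.140), 0.162 m apart (should be 0.160), with panel yaw about 9.8°. Next I raise the arm, shut the fingers and travel.

drive_tool:
  rows:
    - [0,[0,0,-0.5],0]
    - [0,[0.2,-0.2,-1],0]
    - [0,[0.5,-0.5,-1],0]
    - [0,[1,-1,-1],0]
    - [0,[1,-1,-1],0]
    - [0,[1,-1,-1],0]
  grip_force: 10

```text
t: 0.7
eef_pos: [0.3285, -0.4715, 0.2988]
tcp_rot: [-0.0, 0.973, 0.233, 0.0]
force: [-0.5, -0.9, -0.1]
finger_gap: 0.53
finger_force: 0.0
```

drive_tool:
  rows:
    - [0,[0.4,-0.4,0],0]
    - [0,[0.8,-0.8,0],0]
    - [0,[1,-1,0],0]
    - [0,[1,-1,0],0]

```text
t: 1.1
eef_pos: [0.3643, -0.364, 0.2986]
tcp_rot: [-0.001, 0.972, 0.233, 0.0]
force: [0.6, 0.5, 0.4]
finger_gap: 0.188
finger_force: 0.0
```

drive_tool:
  rows:
    - [0,[0.4,-0.4,0],0]
    - [0,[0.8,-0.8,0],0]
    - [0,[1,-1,0],0]
    - [0,[1,-1,0],0]

```text
t: 1.5
eef_pos: [0.3997, -0.2576, 0.2986]
tcp_rot: [-0.0, 0.973, 0.232, 0.0]
force: [-0.1, -0.2, -0.2]
finger_gap: 0.002
finger_force: 0.0
```

drive_tool:
  rows:
    - [0,[0.4,-0.4,0],0]
    - [0,[0.8,-0.8,0],0]
    - [0,[1,-1,0],0]
    - [0,[1,-1,0],0]

```text
t: 1.9
eef_pos: [0.4353, -0.1508, 0.2986]
tcp_rot: [-0.0, 0.973, 0.232, 0.0]
force: [-0.9, 0.1, -0.7]
finger_gap: 0.003
finger_force: 0.0
```

drive_tool:
  rows:
    - [0,[0,0,0],-0.02]
    - [0,[0,0,0],-0.04]
    - [0,[0,0,0],-0.06]
    - [0,[0,0,0],-0.08]
    - [0,[0,0,0],-0.1]
    - [0,[0,0,0],-0.12]
    - [0,[0,0,0],-0.14]
    - [0,[0,0,0],-0.16]
    - [0,[0,0,0],-0.176]
    - [0,[0,0,0],-0.176]

```text
t: 2.9
eef_pos: [0.4336, -0.1554, 0.2983]
tcp_rot: [0.0, 0.709, 0.705, -0.001]
force: [0.7, -0.7, 0.7]
finger_gap: 0.006
finger_force: 0.0
```

drive_tool:
  rows:
    - [0,[0.5,0.2,0.3],0]
    - [0,[1,0.35,0.6],0]
    - [0,[1,0.35,1],0]
    - [0,[1,0.35,1],0]

```text
t: 3.3
eef_pos: [0.4595, -0.0725, 0.2153]
tcp_rot: [-0.003, 0.708, 0.707, -0.003]
force: [-0.5, 0.3, -0.0]
finger_gap: 0.006
finger_force: 0.0
```

drive_tool:
  rows:
    - [0,[0.18,0,0.3],0]
    - [0,[0.18,0,0.6],0]
    - [0,[0.18,0,0.8],0]
    - [0,[0.18,0,0.8],0]

```text
t: 3.7
eef_pos: [0.4613, -0.0596, 0.1539]
tcp_rot: [-0.001, 0.709, 0.705, -0.002]
force: [0.0, 0.9, 0.7]
finger_gap: 0.006
finger_force: 0.0
```

```bash
python3 - <<'E'
from h import *
a=ctrl.get_image('top')[130:370,180:500]; b=ctrl.get_image('side')[140:400,200:400]
cv2.imwrite('pics/t1.png',np.hstack([cv2.resize(a,(440,330)),cv2.resize(b,(254,330))]))
print(ctrl.get_obs()['eef_pos'])
E
```

```text
[ 0.46293358 -0.05870262  0.15565251]
```

View pics/t1.png

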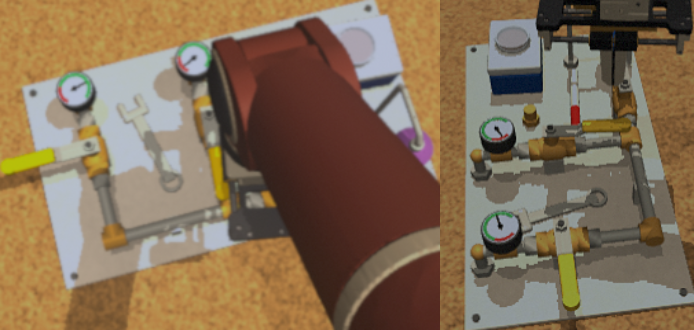

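View: the fingers are just right of the empty lever, and the lever is untouched. I'll descend and compute the arc.

drive_tool:
  rows:
    - [0,[0,0,0.3],0]
    - [0,[0,0,0.6],0]
    - [0,[0,0,0.86],0]
    - [0,[0,0,0.86],0]
    - [0,[0,0,0.86],0]

```text
t: 4.3
eef_pos: [0.4632, -0.0574, 0.0871]
tcp_rot: [0.001, 0.707, 0.707, 0.001]
force: [0.1, 0.2, 0.2]
finger_gap: 0.009
finger_force: 0.0
```

```bash
cat >> h.py <<'E'
def arc(S,degs,sgn,r=.08,hx=.0175,hy=.0075,p0=None):
    p0=ctrl.get_obs()['eef_pos'] if p0 is None else p0
    for d in degs:
        a=np.radians(d); u=np.array([np.cos(a),np.sin(a)]); n=sgn*np.array([-u[1],u[0]])
        h=hx*abs(n[0])+hy*abs(n[1]); C=S+r*u+(.01+h)*n
        print(d,np.round(C,3),'tool xy',np.round([(C[1]-p0[1])/.08,(C[0]-p0[0])/.08],2))
E
python3 - <<'E'
from h import *
o=ctrl.get_obs(); print(o['eef_pos'],o['force'])
arc(np.array([.544,-.020]),range(185,95,-5),1)
E
```

```text
[ 0.46315408 -0.05735646  0.08707011] [0.12998858 0.16359796 0.21222008]
185 [ 0.466 -0.046] tool xy [0.14 0.04]
180 [ 0.464 -0.037] tool xy [0.25 0.01]
175 [ 0.463 -0.032] tool xy [ 0.32 -0.01]
170 [ 0.462 -0.026] tool xy [ 0.39 -0.02]
165 [ 0.461 -0.02 ] tool xy [ 0.46 -0.03]
160 [ 0.461 -0.014] tool xy [ 0.54 -0.03]
155 [ 0.461 -0.008] tool xy [ 0.62 -0.02]
150 [ 0.462 -0.002] tool xy [ 0.69 -0.01]
145 [0.463 0.004] tool xy [0.77 0.  ]
140 [0.465 0.011] tool xy [0.85 0.03]
135 [0.468 0.017] tool xy [0.93 0.06]
130 [0.471 0.023] tool xy [1.01 0.1 ]
125 [0.475 0.029] tool xy [1.08 0.14]
120 [0.479 0.035] tool xy [1.15 0.2 ]
115 [0.484 0.04 ] tool xy [1.22 0.26]
110 [0.489 0.045] tool xy [1.28 0.33]
105 [0.495 0.05 ] tool xy [1.34 0.4 ]
100 [0.502 0.054] tool xy [1.39 0.49]
```

drive_tool:
  rows:
    - [0,[0.14,0.02,0],0]
    - [0,[0.25,0.0,0],0]
    - [0,[0.35,-0.01,0],0]
    - [0,[0.45,-0.02,0],0]
    - [0,[0.54,-0.03,0],0]
    - [0,[0.62,-0.02,0],0]
    - [0,[0.69,-0.01,0],0]
    - [0,[0.77,0.0,0],0]
    - [0,[0.85,0.03,0],0]
    - [0,[0.85,0.03,0],0]

```text
t: 5.3
eef_pos: [0.4641, 0.013, 0.0856]
tcp_rot: [-0.001, 0.706, 0.708, 0.0]
force: [-0.3, -0.9, -0.3]
finger_gap: 0.001
finger_force: 0.3
```

```bash
python3 - <<'E'
from h import *
o=ctrl.get_obs(); print(o['eef_pos'],o['force'])
cv2.imwrite('pics/s2.png',cv2.resize(ctrl.get_image('side')[140:400,200:400],None,fx=2,fy=2))
E
```

```text
[0.46414476 0.01301    0.0856496 ] [-0.263782   -0.86774211 -0.29219949]
```

View pics/s2.png

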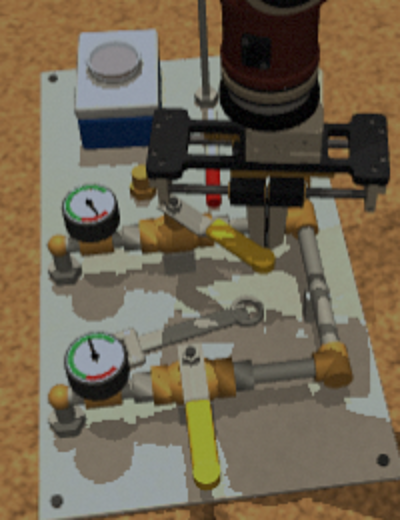

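The lever has swung about halfway, with the fingers behind it at (265,215). Continuing.

drive_tool:
  rows:
    - [0,[0.08,0.03,0],0]
    - [0,[0.16,0.07,0],0]
    - [0,[0.23,0.11,0],0]
    - [0,[0.3,0.17,0],0]
    - [0,[0.37,0.23,0],0]
    - [0,[0.43,0.3,0],0]
    - [0,[0.49,0.37,0],0]
    - [0,[0.51,0.42,0],0]
    - [0,[0.51,0.42,0],0]

```text
t: 6.25
eef_pos: [0.4987, 0.0537, 0.0858]
tcp_rot: [-0.0, 0.706, 0.708, 0.001]
force: [-0.8, -0.4, 0.4]
finger_gap: 0.004
finger_force: 0.4
```

```bash
cat >> h.py <<'E'
def levers(name):
    im=ctrl.get_image('side'); cv2.imwrite(name,cv2.resize(im[140:400,200:400],None,fx=2,fy=2))
    m=cv2.inRange(cv2.cvtColor(im,cv2.COLOR_BGR2HSV),(24,170,60),(34,255,255))
    c,_=cv2.findContours(cv2.morphologyEx(m,cv2.MORPH_OPEN,np.ones((3,3))),0,2)
    for k in sorted(c,key=cv2.contourArea)[-3:]:
        r=cv2.minAreaRect(k); bp=cv2.boxPoints(r)
        e=sorted([(np.hypot(*(bp[i]-bp[(i+1)%4])),i) for i in range(4)])[:2]
        q=[onz('side',(bp[i]+bp[(i+1)%4])/2,.1)[:2] for _,i in e]; d=q[1]-q[0]
        print(cv2.contourArea(k),np.round(onz('side',r[0],.1),3),'len',np.hypot(*d),'dir',np.degrees(np.arctan2(d[1],d[0]))%180)
E
python3 - <<'E'
from h import *
o=ctrl.get_obs(); print(o['eef_pos'],o['force'])
levers('pics/s3.png')
E
```

```text
[0.49868282 0.0537078  0.08582211] [-0.81092671 -0.36709742  0.39912524]
65.5 [0.533 0.036 0.1  ] len 0.01429782921600246 dir 132.11541164343478
77.0 [0.504 0.224 0.1  ] len 0.016277877808194733 dir 2.7343167338741625
92.0 [0.5  0.24 0.1 ] len 0.017490407534150487 dir 2.7587823115628067
```

drive_tool:
  rows:
    - [0,[0,0.03,0],0]
    - [0,[0,0.06,0],0]
    - [0,[0,0.06,0],0]

```text
t: 6.6
eef_pos: [0.5025, 0.0527, 0.0858]
tcp_rot: [-0.0, 0.707, 0.708, 0.0]
force: [-3.5, 1.9, 0.2]
finger_gap: 0.004
finger_force: 1.2
```

drive_tool:
  rows:
    - [0,[0,0.03,0],0]
    - [0,[0,0.05,0],0]
    - [0,[0,0.05,0],0]

```text
t: 6.9
eef_pos: [0.507, 0.0523, 0.0859]
tcp_rot: [-0.0, 0.707, 0.707, 0.0]
force: [-2.5, 1.4, -0.4]
finger_gap: 0.007
finger_force: 1.2
```

```bash
python3 - <<'E'
from h import *
o=ctrl.get_obs(); print(o['eef_pos'],o['force'])
levers('pics/s4.png')
E
```

```text
[0.50699364 0.05233475 0.08586902] [-2.51173823  1.44866412 -0.40986434]
60.5 [0.538 0.037 0.1  ] len 0.017309183974719974 dir 2.498464132081355
78.0 [0.504 0.224 0.1  ] len 0.016277877808194733 dir 2.7343167338741625
87.5 [0.5   0.241 0.1  ] len 0.017477941204890244 dir 2.7597430656374806
```

View pics/s4.png

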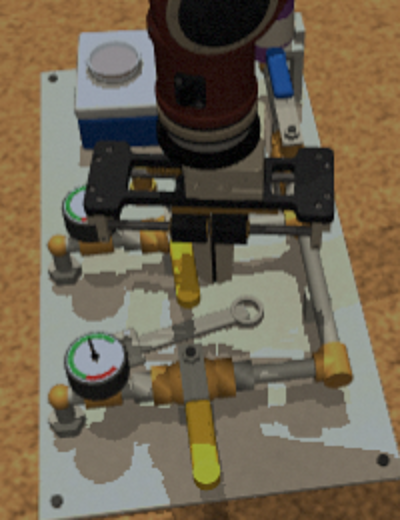

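The empty lever, (185,270) in the crop, is now nearly parallel to the full one. I'll push in small steps until the stop shows in the force.

drive_tool:
  rows:
    - [0,[0,0.02,0],0]
    - [0,[0,0.03,0],0]
    - [0,[0,0.03,0],0]

```text
t: 7.25
eef_pos: [0.5093, 0.0523, 0.0859]
tcp_rot: [0.0, 0.707, 0.707, 0.0]
force: [-3.3, 1.1, -0.3]
finger_gap: 0.006
finger_force: 1.3
```

drive_tool:
  rows:
    - [0,[0,0.02,0],0]
    - [0,[0,0.03,0],0]
    - [0,[0,0.03,0],0]

```text
t: 7.55
eef_pos: [0.51, 0.0523, 0.0858]
tcp_rot: [-0.001, 0.707, 0.708, -0.001]
force: [-5.2, 1.2, 2.5]
finger_gap: 0.004
finger_force: 2.8
```

drive_tool:
  rows:
    - [0,[0,0.03,0],0]
    - [0,[0,0.03,0],0]
    - [0,[0,0.03,0],0]

```text
t: 7.85
eef_pos: [0.5101, 0.0522, 0.0856]
tcp_rot: [-0.002, 0.707, 0.708, -0.003]
force: [-9.4, 1.1, 3.9]
finger_gap: 0.005
finger_force: 4.5
```

The empty lever is against its stop. Back off, rise, and go over to the far side of the full lever.

drive_tool:
  rows:
    - [0,[0,-0.15,0],0]
    - [0,[0,-0.3,0],0]
    - [0,[0,-0.3,-0.3],0]
    - [0,[0,-0.3,-0.7],0]
    - [0,[0,-0.3,-1],0]
    - [0,[0,-0.3,-1],0]
    - [0,[0,-0.3,-1],0]

```text
t: 8.55
eef_pos: [0.4917, 0.0516, 0.1666]
tcp_rot: [0.002, 0.707, 0.707, 0.001]
force: [0.2, -0.7, -0.1]
finger_gap: 0.003
finger_force: 0.0
```

drive_tool:
  rows:
    - [0,[0.4,0.2,0],0]
    - [0,[0.8,0.4,0],0]
    - [0,[1,0.4,0],0]
    - [0,[1,0.4,0],0]

```text
t: 8.95
eef_pos: [0.5216, 0.1353, 0.1646]
tcp_rot: [-0.001, 0.705, 0.709, 0.0]
force: [-0.5, 0.2, -0.8]
finger_gap: 0.008
finger_force: 0.0
```

drive_tool:
  rows:
    - [0,[0.4,0.2,0],0]
    - [0,[0.8,0.4,0],0]
    - [0,[1,0.45,0],0]
    - [0,[1,0.45,0],0]
    - [0,[1,0.45,0],0]

```text
t: 9.45
eef_pos: [0.5571, 0.2099, 0.1651]
tcp_rot: [0.0, 0.707, 0.707, -0.002]
force: [0.1, 0.5, -0.3]
finger_gap: 0.005
finger_force: 0.0
```

```bash
python3 - <<'E'
from h import *
print(ctrl.get_obs()['eef_pos'])
levers('pics/s5.png'); cv2.imwrite('pics/s5.png',ctrl.get_image('side')[140:480,180:420])
E
```

```text
[0.5571392  0.20987807 0.16511393]
42.0 [0.538 0.031 0.1  ] len 0.01007841551107304 dir 132.18169343387044
48.0 [0.527 0.08  0.1  ] len 0.018403176697846118 dir 94.85061484359389
291.5 [0.507 0.206 0.1  ] len 0.04921883265325338 dir 100.86557719242283
```

View pics/s5.png

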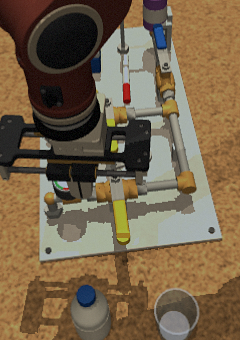

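The fingers are beyond the full lever on the gauge side, clear of the spray bottle. Descend.

drive_tool:
  rows:
    - [0,[0.15,-0.1,0],0]
    - [0,[0.15,-0.1,0.3],0]
    - [0,[0.15,-0.1,0.6],0]
    - [0,[0.15,-0.1,0.99],0]
    - [0,[0.15,-0.1,0.99],0]
    - [0,[0.15,-0.1,0.99],0]

```text
t: 10.15
eef_pos: [0.5493, 0.2244, 0.0871]
tcp_rot: [-0.0, 0.707, 0.707, -0.0]
force: [-0.2, 0.1, 0.8]
finger_gap: 0.006
finger_force: 0.0
```

```bash
python3 - <<'E'
from h import *
o=ctrl.get_obs(); print(o['eef_pos'],o['force'])
arc(np.array([.516,.140]),range(100,195,5),-1)
E
```

```text
[0.54934554 0.22441452 0.08706109] [-0.18084114  0.10671588  0.84885294]
100 [0.53  0.224] tool xy [-0.01 -0.24]
105 [0.523 0.225] tool xy [ 0.   -0.33]
110 [0.516 0.225] tool xy [ 0.01 -0.42]
115 [0.509 0.225] tool xy [ 0.   -0.51]
120 [0.501 0.224] tool xy [-0.01 -0.6 ]
125 [0.494 0.222] tool xy [-0.03 -0.7 ]
130 [0.486 0.219] tool xy [-0.06 -0.79]
135 [0.479 0.216] tool xy [-0.1  -0.88]
140 [0.472 0.212] tool xy [-0.15 -0.97]
145 [0.465 0.207] tool xy [-0.21 -1.05]
150 [0.459 0.202] tool xy [-0.28 -1.13]
155 [0.454 0.196] tool xy [-0.36 -1.2 ]
160 [0.449 0.189] tool xy [-0.44 -1.26]
165 [0.444 0.182] tool xy [-0.53 -1.31]
170 [0.441 0.174] tool xy [-0.63 -1.36]
175 [0.438 0.166] tool xy [-0.73 -1.39]
180 [0.436 0.158] tool xy [-0.84 -1.42]
185 [0.435 0.152] tool xy [-0.91 -1.43]
190 [0.434 0.146] tool xy [-0.98 -1.45]
```

drive_tool:
  rows:
    - [0,[0,-0.12,0],0]
    - [0,[0,-0.24,0],0]
    - [0,[0,-0.33,0],0]
    - [0,[0,-0.42,0],0]
    - [0,[0,-0.51,0],0]
    - [0,[-0.01,-0.6,0],0]
    - [0,[-0.03,-0.7,0],0]
    - [0,[-0.06,-0.79,0],0]
    - [0,[-0.1,-0.88,0],0]
    - [0,[-0.15,-0.97,0],0]

```text
t: 11.15
eef_pos: [0.4715, 0.2125, 0.0867]
tcp_rot: [-0.0, 0.707, 0.708, 0.0]
force: [3.5, 1.5, 0.4]
finger_gap: 0.005
finger_force: 1.4
```

drive_tool:
  rows:
    - [0,[-0.06,-0.08,0],0]
    - [0,[-0.13,-0.16,0],0]
    - [0,[-0.21,-0.23,0],0]
    - [0,[-0.29,-0.29,0],0]
    - [0,[-0.38,-0.34,0],0]
    - [0,[-0.48,-0.39,0],0]
    - [0,[-0.58,-0.42,0],0]
    - [0,[-0.66,-0.44,0],0]
    - [0,[-0.72,-0.45,0],0]
    - [0,[-0.72,-0.45,0],0]

```text
t: 12.15
eef_pos: [0.4355, 0.1534, 0.0865]
tcp_rot: [-0.0, 0.707, 0.707, -0.001]
force: [0.4, 0.9, 0.5]
finger_gap: 0.002
finger_force: 0.4
```

```bash
python3 - <<'E'
from h import *
o=ctrl.get_obs(); print(o['eef_pos'],o['force'])
levers('pics/s6.png')
E
```

```text
[0.43549677 0.15339199 0.0865183 ] [0.41864087 0.8862638  0.48270646]
6.0 [0.536 0.026 0.1  ] len 0.005235634324749966 dir 2.4870291270517657
8.0 [0.546 0.029 0.1  ] len 0.004337172846831521 dir 132.4499478911476
14.5 [0.471 0.136 0.1  ] len 0.004883967558379127 dir 133.10414445754844
```

View pics/s6.png

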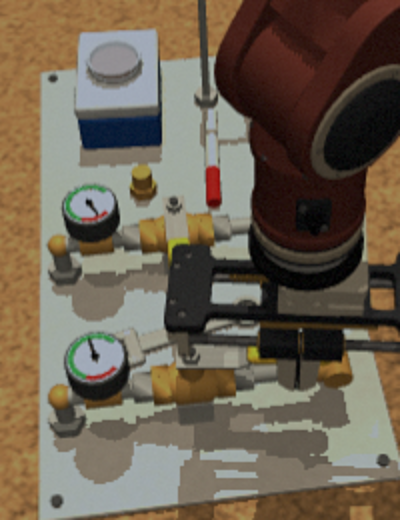

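The full lever is nearly along its pipe, with the fingers at (295,370) beside the tip. Small steps in -y until the stop.

drive_tool:
  rows:
    - [0,[-0.03,0,0],0]
    - [0,[-0.06,0,0],0]
    - [0,[-0.06,0,0],0]

```text
t: 12.5
eef_pos: [0.4351, 0.1497, 0.0864]
tcp_rot: [-0.001, 0.707, 0.708, -0.001]
force: [-3.0, 2.8, 0.6]
finger_gap: 0.007
finger_force: 1.4
```

drive_tool:
  rows:
    - [0,[-0.03,0,0],0]
    - [0,[-0.05,0,0],0]
    - [0,[-0.05,0,0],0]

```text
t: 12.8
eef_pos: [0.4352, 0.1452, 0.0864]
tcp_rot: [-0.0, 0.707, 0.707, -0.001]
force: [-2.7, 2.5, -1.2]
finger_gap: 0.005
finger_force: 1.5
```

drive_tool:
  rows:
    - [0,[-0.03,0,0],0]
    - [0,[-0.03,0,0],0]
    - [0,[-0.03,0,0],0]

```text
t: 13.1
eef_pos: [0.4354, 0.1438, 0.0865]
tcp_rot: [-0.001, 0.707, 0.708, -0.0]
force: [-2.9, 4.5, -0.7]
finger_gap: 0.006
finger_force: 2.5
```

drive_tool:
  rows:
    - [0,[-0.03,0,0],0]
    - [0,[-0.03,0,0],0]
    - [0,[-0.03,0,0],0]

```text
t: 13.4
eef_pos: [0.4354, 0.1436, 0.0865]
tcp_rot: [-0.002, 0.706, 0.708, 0.001]
force: [-4.8, 7.8, -1.9]
finger_gap: 0.003
finger_force: 4.2
```

drive_tool:
  rows:
    - [0,[-0.02,0,0],0]
    - [0,[-0.02,0,0],0]
    - [0,[-0.02,0,0],0]

```text
t: 13.7
eef_pos: [0.4354, 0.1435, 0.0866]
tcp_rot: [-0.002, 0.705, 0.709, 0.002]
force: [-3.5, 10.5, -2.9]
finger_gap: 0.003
finger_force: 5.4
```

At the stop. I'll back off to +y, rise, pull away and check.

drive_tool:
  rows:
    - [0,[0.2,0,0],0]
    - [0,[0.4,0,0],0]
    - [0,[0.5,0,-0.3],0]
    - [0,[0.5,0,-0.7],0]
    - [0,[0.5,0,-1],0]
    - [0,[0.5,0,-1],0]

```text
t: 14.3
eef_pos: [0.4395, 0.1788, 0.1697]
tcp_rot: [0.002, 0.708, 0.707, 0.003]
force: [0.1, -0.6, 0.6]
finger_gap: 0.005
finger_force: 0.0
```

drive_tool:
  rows:
    - [0,[0.3,0,-0.4],0]
    - [0,[0.6,0,-0.8],0]
    - [0,[1,0,-1],0]
    - [0,[1,0,-1],0]
    - [0,[1,0,-1],0]

```text
t: 14.8
eef_pos: [0.4365, 0.2582, 0.2458]
tcp_rot: [0.001, 0.707, 0.707, -0.001]
force: [0.0, 0.2, -0.7]
finger_gap: 0.005
finger_force: 0.0
```

drive_tool:
  rows:
    - [0,[0.4,0,0],0]
    - [0,[0.8,0,0],0]
    - [0,[1,0,0],0]
    - [0,[1,0,0],0]
    - [0,[1,0,0],0]

```text
t: 15.3
eef_pos: [0.4365, 0.3369, 0.2457]
tcp_rot: [0.001, 0.707, 0.707, -0.002]
force: [0.9, 0.2, 0.6]
finger_gap: 0.005
finger_force: 0.0
```

```bash
python3 - <<'E'
from h import *
print(ctrl.get_obs()['eef_pos'],ctrl.get_obs()['force'])
im=ctrl.get_image('top'); t=cv2.resize(im[130:340,100:500],None,fx=2,fy=2); cv2.imwrite('pics/end.png',t)
m=cv2.inRange(cv2.cvtColor(im,cv2.COLOR_BGR2HSV),(26,190,90),(34,255,255))
c,_=cv2.findContours(m,0,2)
for k in sorted(c,key=cv2.contourArea)[-3:]:
    r=cv2.minAreaRect(k); bp=cv2.boxPoints(r); e=sorted([(np.hypot(*(bp[i]-bp[(i+1)%4])),i) for i in range(4)])[:2]
    q=[onz('top',(bp[i]+bp[(i+1)%4])/2,.102)[:2] for _,i in e]; d=q[1]-q[0]; print(np.round(onz('top',r[0],.102),3),np.hypot(*d),np.degrees(np.arctan2(d[1],d[0]))%180)
E
```

```text
[0.43648536 0.33694225 0.24567698] [0.92483845 0.15982675 0.60522829]
[0.533 0.058 0.102] 0.06519291735778394 99.31015830561056
[0.44  0.122 0.102] 0.06816513866634118 10.433695411817274
```

View pics/end.png

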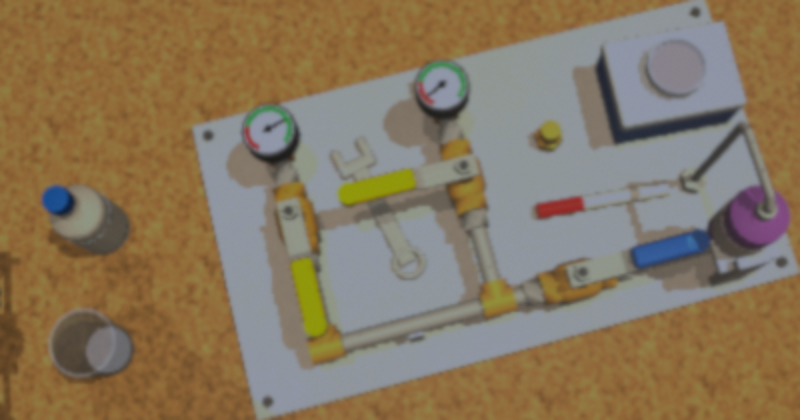

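The empty lever is square across its pipe at 99.3° and the full lever runs along its pipe at 190.4°; the panel is at about 10°. Everything else is where it was and the arm is clear.

```bash
python3 -c "
from station import ctrl
print(ctrl.sign_off())"
```

```text
the job is handed in; nothing more can be done
None
```

The changeover is done and handed in: the empty bottle's valve was shut against its stop first, then the full bottle's was opened to its stop, and in the last picture the blue outlet lever and the loose items looked unmoved (`sign_off` returned no verdict).

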